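Overhang the blank plate for filing and hold it down

TASK

The end of the wide aluminium plate needs filing: push it with the fingertips along the plywood riser, away from the robot, until 30 mm of it (give or take 6 mm) sticks out past the riser's far edge, with its end straight along that edge. Then press down firmly on its top with the fingertips, and finish while still pressing so it cannot shift. Do not lift or carry the plate, and leave the narrow bar and everything else where it is.

Things in the scene. Friction and masses are not known exactly. Their poses are not given: they have to be found in the camera images.
- riser: Fixed plywood board on the bench, 220 mm deep (its x) by 400 mm wide (its y) by 36 mm high. Origin at the centre of its underside; z up; its x points away from the robot (turned up to 0.2 rad), so its far edge is at x = +110 mm and its top at z = 36 mm.
- riser_edge (a point): Middle of the riser's far top edge, the edge the plate must overhang; axes as the riser's (x outward across the edge, y along the edge).
- plate: Loose plain aluminium plate, 110 mm long (its x) by 90 mm wide (its y) by 6 mm thick, about 0.16 kg, with two small dark hole marks near its rear end (the end nearer the robot). It lies flat on the riser, short of the far edge by 10 to 60 mm, turned up to 0.2 rad from square, in the left or the right half. Origin at the centre of its underside; x towards its front end, away from the robot; z up. The riser behind it is clear for the fingers for at least 25 mm.
- plate_front (a point): Middle of the plate's front lower edge (x = +55 mm, z = 0 in the plate): its riser_edge-frame x is the overhang. Axes as the plate's.
- bar: Loose narrow steel bar, 130 by 30 by 6 mm, lying on the other half of the riser; to be left alone. Origin at the centre of its underside, x along its length.
- clamp_a: Loose steel C-clamp, about 175 by 95 by 18 mm, lying on the bench left of the riser; leave alone. Origin at the underside, near the middle of the C.
- clamp_b: Loose steel C-clamp like the other, lying on the bench right of the riser; leave alone.
- pliers: Loose slip-joint pliers, about 190 by 60 by 13 mm, lying on the bench right of the riser, nearer the robot than the clamp there; leave alone. Origin at the underside near the middle.
- dish: Loose round white ceramic dish of washers, 100 mm across, 28 mm high, on the bench left of the riser; leave alone. Origin at the centre of its underside.
Things that resemble listed ones, but are neither listed nor needed, are in the scene too. Of the things shaped like the plate, the aluminium one is meant.

How it is judged:
On the way:
1. the plate has been slid out past the riser's far edge to the set overhang (x of plate_front in the frame of riser_edge above 0.024 m), for 0.1 s.
At the end, for the whole second after the job is handed in: The plate lies flat and still on the riser, its front end 30 mm (24 to 36 mm) past the far edge and within 0.1 rad of square to it, and the fingers press down on it: more than 3 N from the fingers, and more than 5 N (plate's weight included) of plate on riser (x of plate_front in the frame of riser_edge between 0.024 and 0.036 m and angle between the x axis of plate and the x axis of riser, either way round below 0.1 rad and angle between plate's own z axis and vertical below 0.05 rad and linear speed of plate below 0.01 m/s and contact force between the fingers and plate above 3 N and contact force between plate and riser above 5 N); the arm keeps its last pose, push and grip.
It fails at once if the plate is lifted more than 12 mm off the riser, tipped, or falls off it (z of plate in the frame of riser above 0.048 m or z of plate in the frame of riser below 0.02 m or angle between plate's own z axis and vertical above 0.2 rad).
It fails at once if the narrow bar or another bystander is moved more than 15 mm (distance of any of bar, clamp_a, clamp_b, pliers, dish from where it was at the start of the episode above 0.015 m).
It also fails if it takes over 48 s, if anything falls off the work surface, if the arm or the gripper's body presses on something with over 40 N, if the wrist force passes 120 N, or if a joint passes its speed limit or range.

ROBOT

A 6-joint arm with a two-finger parallel gripper is mounted at the origin on the work surface. World frame = base frame: x ahead of the robot, y to its left, z up, the work surface at z = 0. Lengths are in m, angles in rad, forces in N, time in s.
With the tool pointing down it reaches from about 0.25 to 0.725 m from the base axis. Payload 4 kg.
Tool frame: the origin (TCP) lies midway between the tips of the shut fingers; the grasp point (between the pads) lies 19 mm behind it; z points along the fingers, y is the direction in which the jaws open and shut (so a half turn about z gives the same grasp; the last joint's range is limited). The gripper opens to 85 mm and grips with 20 to 120 N. Pads are 22 mm wide; open, the fingers measure 114 mm over their backs; the gripper's body (76 mm by 85 mm) begins 54 mm behind the grasp point. The pads swing forward as they close: fully open they stand 13 mm farther back than shut.
Start: joints at [1.119, 0.241, 0.005, 1.335, 0, 1.571], TCP at [0.218, 0.45, 0.194] pointing down, gripper open.
Joint ranges: [-2.72, 2.72], [-1.05, 1.87], [-1.09, 1.28], [-1.99, 2.15], [-1.42, 1.44], [-3.14, 3.14]. Speed limits (rad/s): [2.79, 2.79, 3.14, 3.14, 3.14, 3.14].

INTERFACE

Orientations are given as a unit quaternion [x, y, z, w].
In Python, from workcell import bot gives the robot as it stands.
- The arm moves only by the shell command python3 -m inch 'ROWS'. ROWS is JSON, a list of rows, each a list of 5 numbers: the shift along the tool's x, y, z scaled (see below), then the turn about the tool's z scaled (see below), then the closure, from 0 (fully open) to 1 (shut). A call has 1 to 10 rows; each row is the pose to reach, as a shift and turn from the pose commanded when the call began, along the tool's axes at that moment; what a row does not reach only later rows make up. The controller multiplies each number of a shift by 100 cm and each number of a turn by 120 degrees. A row lasts 1/8 s, in which the tool goes at most 62.5 mm and 10.7 degrees, less where a joint would pass 70% of its speed; a pose out of reach is approached as far as the arm can. A call with a number of a shift or a turn outside -1 to 1 is refused whole. A call with a gripper value outside its range is refused whole. The fingers move at their own pace and stop on an object; the grip force is fixed at half the most. Time passes only in rows, so rows that repeat a pose let the fingers close. It gives the time, the measured TCP pose, the force and the opening at its end, in the units of the state.
- bot.get_obs(): the state, without advancing time (a new reading comes with each control period).
- bot.camera(name): name is "scene" or "top" or "wrist"; returns the picture (420x560x3 uint8, red, green, blue); there is no depth.
- bot.calibration(name): a dict with "intrinsics" (3x3 intrinsics, pixels), "k1" (the pictures are not rectified: a ray, as slopes to the right and down, at radius r is drawn at 1 + k1 r^2 times it, then the intrinsics apply), "xyz" and "attitude" of the camera in the world; the wrist camera has in their place "tool_from_camera" (4x4, takes a point from camera to tool coordinates, whose origin is the TCP and whose axes are the flange's). Camera axes: x right, y down, z forward; pixel columns grow to the right and rows downward; lengths in m; the calibration is good to about 2 mm. A picture is of the moment at which its call begins: read the wrist's pose just before it. calibration takes no time and is no camera call.
- bot.job_done(): hands the job in, once; it reports no verdict.
Trained networks look in the newest picture that a camera, given by its name, has taken for a name from the list of things; names that differ only in an ending like _2 or _b are one class to them, and where a whole thing is asked for, a point or a joint stands for the part that bears it (a point fixed in the world has none). Each returns a list of dicts, best first, with "score" (0 to 1); they miss things now and then, are a little off and sometimes report something else, mostly with a low value. They report only what shows in the picture. A call takes as long as a camera call. They do not tell look-alikes from the thing itself.
- bot.masks_of(camera, target): "pixels" (420x560 bool, what is visible of it) and "extent" ([left, top, width, height] as shares, 0 to 1, of the picture: columns of its width, rows of its height, round what is visible of it).
- bot.spot_point(camera, target): "point" ([column, row] as shares, 0 to 1, of the picture: columns of its width, rows of its height: a listed point, or the origin of a listed thing).
The state is a dict: "clock": time; "joint_pos": joint angles; "joint_vel": joint speeds; "tau": joint torques, N m; "eef_pos": TCP position; "tool_rot": TCP orientation; "ft_force": force on the tool from outside, world axes, zero at the start; "ft_torque": the same for the moment, N m; "grip_width": finger opening in m.
Only numpy, scipy, OpenCV 4.12 (cv2) and the standard library are available. Lean on these libraries where they do the work, as an engineer would, in place of code of your own. Each camera call takes 0.05 s, during which the arm holds its last target.

## Working session

There is one attempt and no reset: what is moved stays moved. The work goes in short steps, Python scripts to look and compute and a shell command to move; the robot and the scene stay as the last step left them, time stands still between calls to the robot, and variables do not carry over. Pictures are saved under pics/ and viewed, and the job is handed in when it is done.

```bash
ls; mkdir -p pics; python3 - <<'E'
from workcell import bot
import cv2
print(bot.get_obs())
for n in ("scene","top","wrist"):
    im=bot.camera(n); cv2.imwrite(f"pics/a_{n}.png",im[:,:,::-1]); print(n,bot.calibration(n))
E
```

```text
pics
{'clock': 0.0, 'joint_pos': array([ 1.11900478e+00,  2.41399657e-01,  3.73489749e-03,  1.33519470e+00,
       -1.61489718e-05,  1.57080801e+00]), 'joint_vel': array([-1.75809606e-03, -1.63742296e-03,  1.31667185e-03,  1.11301408e-03,
       -5.37627846e-05, -7.44102463e-04]), 'tau': array([-2.88776810e-04, -3.72315824e+01,  2.52410710e+01,  1.70606165e-02,
       -5.19215962e-05, -1.63553983e-05]), 'eef_pos': array([0.21798709, 0.4491984 , 0.19262376]), 'tool_rot': array([ 2.23985036e-01,  9.74592038e-01, -1.00716632e-03, -2.23174057e-04]), 'ft_force': array([0.84619094, 0.69803483, 1.12640779]), 'ft_torque': array([-0.06120299, -0.02755129, -0.00397582]), 'grip_width': 0.08536240747717234}
scene {'intrinsics': array([[397.37038665,   0.        , 281.01288818],
       [  0.        , 397.37038665, 204.25760836],
       [  0.        ,   0.        ,   1.        ]]), 'k1': -0.11445089725730649, 'xyz': array([1.1646648 , 0.11841584, 0.87970381]), 'attitude': array([ 0.60060305,  0.7246867 , -0.26051016, -0.21503397])}
top {'intrinsics': array([[502.64898161,   0.        , 280.0520369 ],
       [  0.        , 502.64898161, 194.55860703],
       [  0.        ,   0.        ,   1.        ]]), 'k1': 0.05742438378912563, 'xyz': array([0.27210032, 0.01894764, 1.29374118]), 'attitude': array([-0.69728095,  0.71110514, -0.06613822,  0.06127389])}
wrist {'intrinsics': array([[323.98374468,   0.        , 277.75127935],
       [  0.        , 323.98374468, 212.13825986],
       [  0.        ,   0.        ,   1.        ]]), 'k1': -0.07686435665002214, 'tool_from_camera': array([[-1.19274537e-04, -9.55708958e-01, -2.94313394e-01,
         7.55534667e-02],
       [ 9.99999619e-01, -3.68462655e-04,  7.91226540e-04,
         1.07145756e-03],
       [-8.64625786e-04, -2.94313187e-01,  9.55708638e-01,
        -1.79899276e-01],
       [ 0.00000000e+00,  0.00000000e+00,  0.00000000e+00,
         1.00000000e+00]])}
```

View pics/a_top.png

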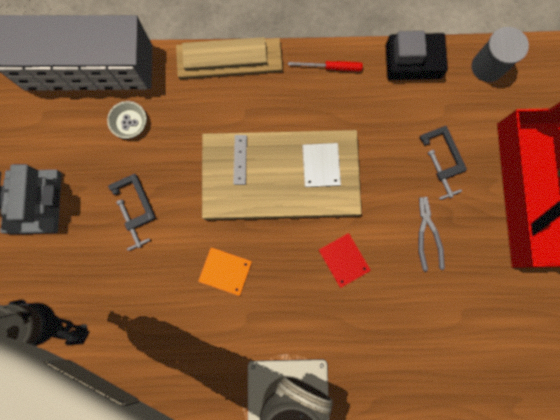

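View pics/a_scene.png

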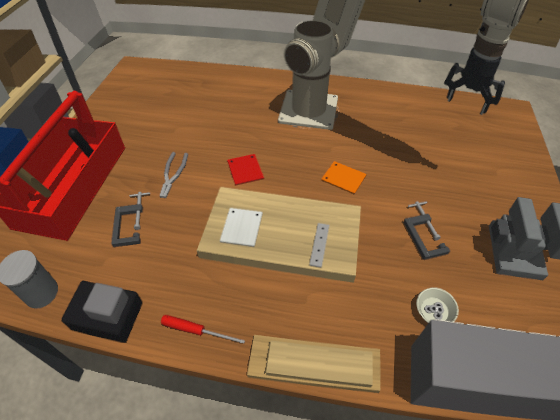

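View pics/a_wrist.png

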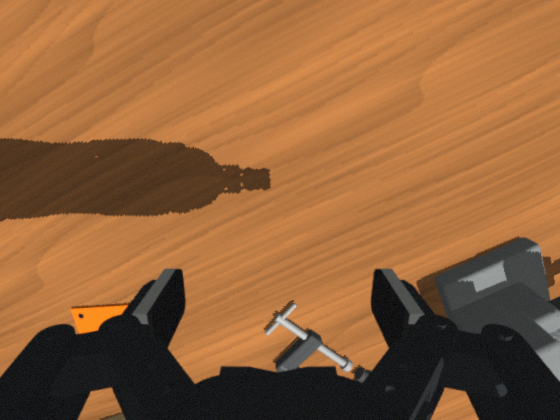

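The top view shows the riser around (202–360, 131–219), the aluminium plate in its right half at (322,165) and the bar at (240,160). Next I'll measure the corners.

```bash
cat > h.py <<'E'
import numpy as np, cv2
from scipy.spatial.transform import Rotation as R
from scipy.optimize import least_squares
from workcell import bot
def cam(name,obs=None):
    c=bot.calibration(name);K=c["intrinsics"]
    if "xyz" in c: T=np.eye(4);T[:3,:3]=R.from_quat(c["attitude"]).as_matrix();T[:3,3]=c["xyz"]
    else:
        B=np.eye(4);B[:3,:3]=R.from_quat(obs["tool_rot"]).as_matrix();B[:3,3]=obs["eef_pos"];T=B@c["tool_from_camera"]
    return K,c["k1"],T
def proj(P,C):
    K,k,T=C;p=(np.atleast_2d(P)-T[:3,3])@T[:3,:3];s=p[:,:2]/p[:,2:];s=s*(1+k*(s**2).sum(1,keepdims=True))
    return s@K[:2,:2].T+K[:2,2]
def unproj(px,z,C):
    K,k,T=C;d=(np.atleast_2d(px).astype(float)-K[:2,2])/np.diag(K)[:2];s=d.copy()
    for _ in range(30): s=d/(1+k*(s**2).sum(1,keepdims=True))
    r=np.c_[s,np.ones(len(s))]@T[:3,:3].T
    return T[:3,3]+r*((z-T[2,3])/r[:,2])[:,None]
def rect(cx,cy,a,L,W,z):
    c,s=np.cos(a),np.sin(a);q=np.array([[L,W],[L,-W],[-L,-W],[-L,W]])/2
    return np.c_[q@np.array([[c,s],[-s,c]])+[cx,cy],np.full(4,z)]
def fitrect(mask,z,L,W,C,g):
    """fit silhouette of rectangle (top face) to mask via soft IoU on outline"""
    cs,_=cv2.findContours(mask.astype(np.uint8),cv2.RETR_EXTERNAL,cv2.CHAIN_APPROX_NONE)
    c=max(cs,key=cv2.contourArea)[:,0,:]
    P=unproj(c,z,C)[:,:2]
    def f(p):
        ca,sa=np.cos(p[2]),np.sin(p[2]);d=(P-p[:2]);u=d@[ca,sa];v=d@[-sa,ca]
        a=np.abs(u)-L/2;b=np.abs(v)-W/2
        return np.where((a>0)&(b>0),np.hypot(a,b),np.maximum(a,b))+0.5*0.0022
    r=least_squares(f,g,loss="soft_l1",f_scale=0.002,x_scale=[.01,.01,.1])
    return r.x,np.sqrt(np.mean(f(r.x)**2))
E
python3 - <<'E'
from h import *
for n in ("top","scene"):
    im=bot.camera(n);C=cam(n)
    for t in ("riser","plate","bar","riser_edge","plate_front"):
        try:
            for m in bot.spot_point(n,t)[:3]: print(n,t,m["score"],np.array(m["point"])*[560,420], unproj(np.array(m["point"])*[560,420],.036,C).round(4))
        except Exception as e: print(t,e)
    for t in ("plate","riser"):
        for m in bot.masks_of(n,t)[:3]:
            M=m["pixels"]; print(n,t,"mask",m["score"],M.sum(),np.argwhere(M).mean(0)[::-1])
    # colour seg: bright low saturation
    hsv=cv2.cvtColor(im,cv2.COLOR_RGB2HSV)
    print(im[165,322] if n=="top" else im[225,240])
    M=((hsv[...,1]<40)&(hsv[...,2]>190)).astype(np.uint8)
    k,l,s,c=cv2.connectedComponentsWithStats(M)
    i0=l[165,315] if n=="top" else l[230,240]
    print(s[i0]); 
    g=unproj(c[i0],.042,C)[0]
    print("fit",fitrect(l==i0,.042,.11,.09,C,[g[0],g[1],0]))
im=cv2.imread("pics/a_top.png");cv2.imwrite("pics/ct.png",cv2.resize(im[115:235,190:370],None,fx=4.4,fy=4.4,interpolation=cv2.INTER_CUBIC))
im=cv2.imread("pics/a_scene.png");cv2.imwrite("pics/cs.png",cv2.resize(im[180:285,190:370],None,fx=4.4,fy=4.4,interpolation=cv2.INTER_CUBIC))
E
```

```text
top riser 0.87 [277.872 179.508] [[0.5407 0.0127 0.036 ]]
top plate 0.96 [228.088 273.084] [[0.307  0.1401 0.036 ]]
top plate 0.91 [346.584 260.19 ] [[ 0.3328 -0.1538  0.036 ]]
top plate 0.77 [320.712 164.682] [[ 0.5775 -0.0982  0.036 ]]
top bar 0.57 [240.296 161.28 ] [[0.5904 0.1084 0.036 ]]
top riser_edge 0.91 [276.304 130.41 ] [[0.6712 0.0143 0.036 ]]
top plate_front 0.8 [319.704 145.908] [[ 0.6274 -0.0972  0.036 ]]
top plate_front 0.61 [202.888 262.794] [[0.3335 0.2023 0.036 ]]
top plate_front 0.58 [331.576 239.316] [[ 0.3852 -0.1186  0.036 ]]
top plate mask 0.89 1626 [344.15067651 260.08118081]
top plate mask 0.7 1562 [224.55569782 270.87964149]
top riser mask 0.77 11217 [276.73602568 177.07274672]
[219 216 206]
[ 303  143   37   43 1411]
fit (array([ 0.57706994, -0.09845765,  0.02814047]), np.float64(0.0011851069726621238))
scene riser 0.65 [283.08  238.098] [[0.5917 0.0142 0.036 ]]
scene plate 0.61 [243.376 169.596] [[ 0.3715 -0.1467  0.036 ]]
scene plate 0.58 [237.72  227.514] [[ 0.5808 -0.1091  0.036 ]]
scene plate 0.56 [341.712 176.19 ] [[0.3443 0.143  0.036 ]]
scene bar 0.66 [316.12 247.38] [[0.6043 0.1016 0.036 ]]
scene riser_edge 0.77 [273.392 263.802] [[0.6714 0.0049 0.036 ]]
scene plate_front 0.8 [249.592 179.802] [[ 0.4084 -0.1187  0.036 ]]
scene plate_front 0.69 [238.896 243.096] [[ 0.6279 -0.0937  0.036 ]]
scene plate_front 0.57 [358.904 182.112] [[0.3584 0.1943 0.036 ]]
scene plate mask 0.71 1261 [241.33386201 227.18556701]
scene plate mask 0.59 801 [245.34831461 169.61173533]
scene riser mask 0.65 9445 [285.92122816 234.14346215]
[207 207 197]
[ 220  208   42   37 1100]
fit (array([ 0.57673326, -0.10010581,  0.02182871]), np.float64(0.001655016206837324))
```

View pics/ct.png

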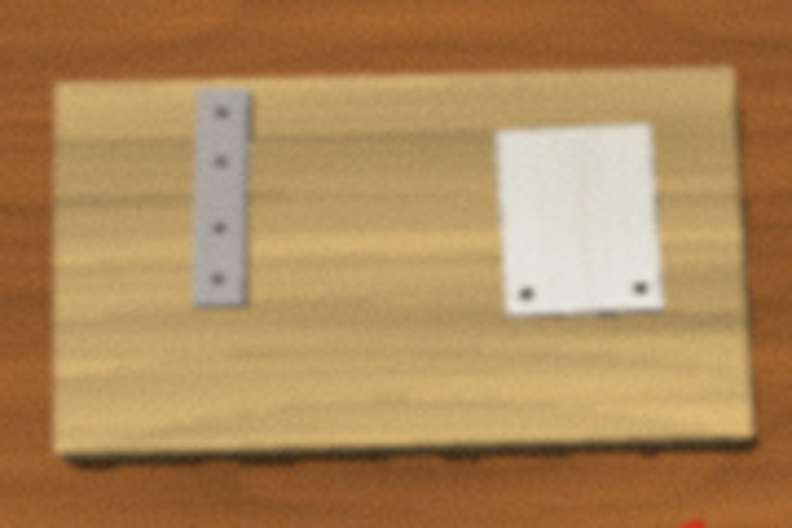

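View pics/cs.png

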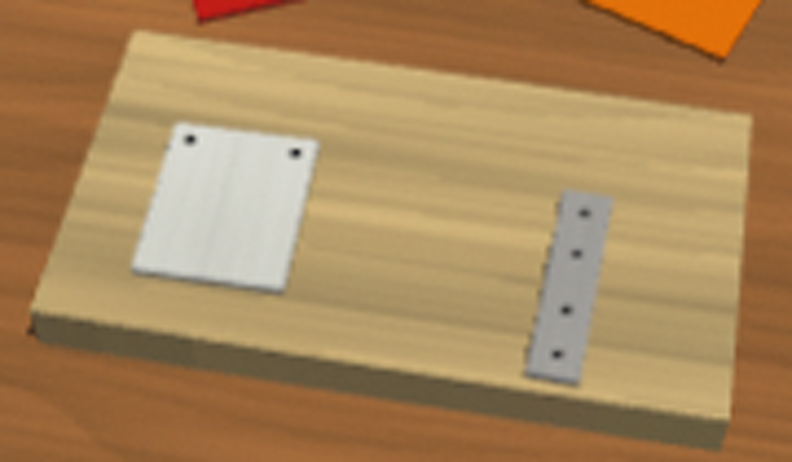

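```bash
cat >> h.py <<'E'
def fitc(px,z,L,W,C):
    P=unproj(px,z,C)[:,:2] # order +L+W,+L-W,-L-W,-L+W
    f=lambda p:(rect(*p,L,W,z)[:,:2]-P).ravel()
    r=least_squares(f,[*P.mean(0),0]);return r.x,(f(r.x)*1000).round(1)
def rel(r,p):
    c,s=np.cos(r[2]),np.sin(r[2]);f=np.array(p[:2])+.055*np.array([np.cos(p[2]),np.sin(p[2])])-r[:2]
    return f@[c,s]-.11, f@[-s,c], p[2]-r[2]
E
python3 - <<'E'
from h import *
ct=lambda a:(np.array(a)+.5)/4.4-.5+[190,115]; cs=lambda a:(np.array(a)+.5)/4.4-.5+[190,180]
C=cam("top");D=cam("scene")
r=fitc(ct([(55,83),(734,67),(752,437),(57,452)]),.036,.22,.4,C);p=fitc(ct([(496,130),(652,125),(663,306),(506,314)]),.042,.11,.09,C)
print(r,p,rel(r[0],p[0]))
r=fitc(cs([(728,420),(33,312),(133,31),(751,116)]),.036,.22,.4,D);p=fitc(cs([(285,291),(133,271),(175,123),(318,141)]),.042,.11,.09,D)
print(r,p,rel(r[0],p[0]))
E
```

```text
(array([0.55743621, 0.0056573 , 0.00464961]), array([ 0.2, -0.6, -0.3,  0.3,  0.5, -0.7, -0.4,  1. ])) (array([ 0.57733306, -0.09900932,  0.02228786]), array([ 0.1, -0.7,  0.8,  0.8, -0.9,  0.3,  0. , -0.4])) (np.float64(-0.03559857076606619), np.float64(-0.10378794491758425), np.float64(0.017638246040943162))
(array([0.5584979 , 0.00504186, 0.00878822]), array([ 0.3,  1. ,  0.3, -1.9,  0.1,  0.4, -0.8,  0.4])) (array([ 0.57833517, -0.09921447,  0.04077703]), array([-0.8, -0.2, -0.2, -0.5,  1.1,  0.4, -0.1,  0.3])) (np.float64(-0.03610784919169763), np.float64(-0.10266755955556643), np.float64(0.03198881079470586))
```

```bash
cat >> h.py <<'E'
def want(xyz,yaw=None):
    o=bot.get_obs();M=R.from_quat(o["tool_rot"]).as_matrix()
    d=M.T@(np.array(xyz)-o["eef_pos"]);t=np.arctan2(M[1,0],M[0,0])
    print("t",o["clock"],"tcp",o["eef_pos"].round(4),"F",o["ft_force"].round(2),"w",round(o["grip_width"],4),"yaw",round(t,4),"shift",d.round(4),"turn", None if yaw is None else round(-((yaw-t+np.pi)%(2*np.pi)-np.pi)/np.radians(120),4))
E
python3 -c "
from h import *
want([.485,-.1,.13],np.pi+.008)"
```

```text
t 0.95 tcp [0.2183 0.4498 0.1935] F [ 0.12  0.47 -0.26] w 0.0853 yaw 2.6898 shift [-0.48   -0.3782  0.0635] turn -0.2195
```

```bash
python3 -m inch '[[-0.08,-0.063,0,-0.05,0.4],[-0.16,-0.126,0,-0.1,0.4],[-0.24,-0.19,0.01,-0.15,0.4],[-0.32,-0.252,0.03,-0.22,0.4],[-0.4,-0.315,0.05,-0.22,0.4],[-0.48,-0.378,0.063,-0.22,0.4],[-0.48,-0.378,0.063,-0.22,0.4],[-0.48,-0.378,0.063,-0.22,0.4],[-0.48,-0.378,0.063,-0.22,0.4],[-0.48,-0.378,0.063,-0.22,0.4]]'
python3 - <<'E'
from h import *
want([.485,-.1,.06],np.pi+.008)
o=bot.get_obs()
im=bot.camera("wrist");cv2.imwrite("pics/w2.png",im[:,:,::-1])
E
```

```text
clock: 2.2
eef_pos: [0.4859, -0.102, 0.1303]
tool_rot: [-0.004, 1.0, 0.0, 0.0]
ft_force: [1.2, 0.5, 0.1]
grip_width: 0.0516
t 2.2 tcp [ 0.4859 -0.102   0.1303] F [1.2  0.49 0.05] w 0.0516 yaw -3.1335 shift [0.001  0.002  0.0703] turn 0.0
```

View pics/w2.png

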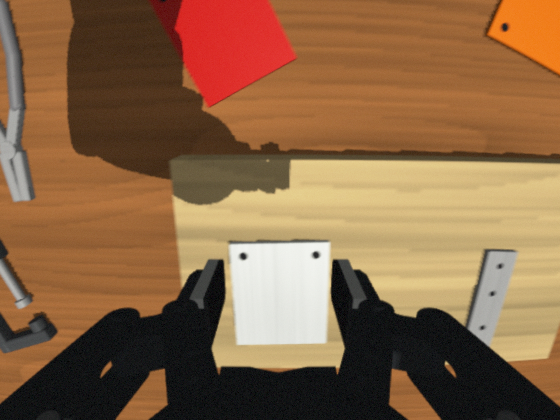

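The wrist view shows the plate's rear edge at row 241 (columns 230–330), with the fingers centred on it at column 278. I'll descend behind it to feel the riser.

```bash
python3 -m inch '[[0.001,0.002,0.04,0,0.4],[0.001,0.002,0.07,0,0.4],[0.001,0.002,0.08,0,0.4],[0.001,0.002,0.085,0,0.4],[0.001,0.002,0.085,0,0.4],[0.001,0.002,0.085,0,0.4]]'; for i in 1 2 3 4; do :; done
python3 -m inch '[[0,0,0.002,0,0.4],[0,0,0.004,0,0.4],[0,0,0.004,0,0.4]]'
python3 -c "
from h import *
want([.485,-.1,.06],np.pi+.008)"
```

```text
clock: 3.0
eef_pos: [0.4851, -0.0979, 0.0467]
tool_rot: [-0.005, 1.0, -0.0, 0.001]
ft_force: [0.1, -0.2, -1.2]
grip_width: 0.0511
clock: 3.38
eef_pos: [0.4839, -0.0978, 0.0414]
tool_rot: [-0.004, 1.0, 0.0, -0.0]
ft_force: [-0.0, -0.5, 0.2]
grip_width: 0.0512
t 3.375 tcp [ 0.4839 -0.0978  0.0414] F [-0.04 -0.52  0.18] w 0.0512 yaw -3.1327 shift [-0.0011 -0.0022 -0.0186] turn 0.0004
```

```bash
python3 -m inch '[[0,0,0.002,0,0.4],[0,0,0.004,0,0.4],[0,0,0.004,0,0.4]]'
python3 -m inch '[[0,0,0.002,0,0.4],[0,0,0.002,0,0.4]]'
python3 -m inch '[[0,0,0.002,0,0.4],[0,0,0.002,0,0.4]]'
```

```text
clock: 3.75
eef_pos: [0.4838, -0.0978, 0.0372]
tool_rot: [-0.004, 1.0, 0.0, -0.0]
ft_force: [-0.0, 0.5, 0.1]
grip_width: 0.0512
clock: 4.0
eef_pos: [0.4839, -0.0978, 0.0353]
tool_rot: [-0.005, 1.0, 0.0, -0.0]
ft_force: [0.3, -1.0, 0.8]
grip_width: 0.0509
clock: 4.25
eef_pos: [0.4839, -0.0978, 0.0333]
tool_rot: [-0.004, 1.0, 0.0, -0.0]
ft_force: [-0.3, -0.1, 0.8]
grip_width: 0.0515
```

```bash
python3 -m inch '[[0,0,0.002,0,0.4],[0,0,0.002,0,0.4]]'
python3 -m inch '[[0,0,0.002,0,0.4],[0,0,0.002,0,0.4]]'
```

```text
clock: 4.5
eef_pos: [0.4839, -0.0978, 0.0313]
tool_rot: [-0.004, 1.0, 0.0, -0.0]
ft_force: [-0.5, -0.6, 0.8]
grip_width: 0.051
clock: 4.75
eef_pos: [0.4839, -0.0978, 0.0293]
tool_rot: [-0.004, 1.0, 0.0, -0.0]
ft_force: [1.2, -0.2, 0.1]
grip_width: 0.0514
```

```bash
python3 -m inch '[[0,0,0.001,0,0.4],[0,0,0.002,0,0.4]]'
python3 -m inch '[[0,0,0.001,0,0.4],[0,0,0.002,0,0.4]]'
python3 - <<'E'
from h import *
im=bot.camera("wrist");cv2.imwrite("pics/w3.png",im[:,:,::-1])
im=bot.camera("scene");cv2.imwrite("pics/s3.png",cv2.resize(im[150:285,170:370,::-1],None,fx=4,fy=4))
E
```

```text
clock: 5.0
eef_pos: [0.4841, -0.0978, 0.0275]
tool_rot: [-0.005, 1.0, -0.0, 0.0]
ft_force: [0.3, 0.0, -0.4]
grip_width: 0.0512
clock: 5.25
eef_pos: [0.484, -0.0978, 0.0254]
tool_rot: [-0.004, 1.0, -0.0, -0.0]
ft_force: [-0.3, -0.1, -0.1]
grip_width: 0.0515
```

View pics/w3.png

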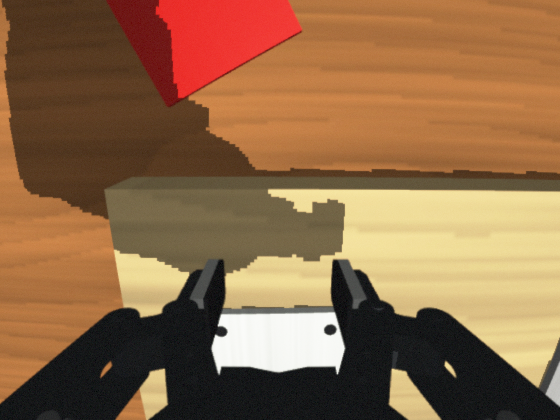

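View pics/s3.png

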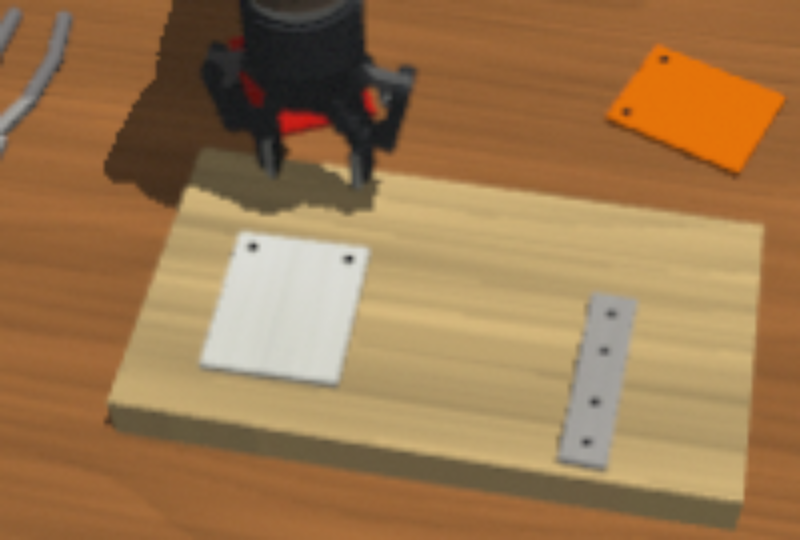

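The fingertips are close above the riser behind the plate (plate rear at row 308 in the wrist view), and nothing has been disturbed. I'll keep feeling downward.

```bash
python3 -m inch '[[0,0,0.001,0,0.4],[0,0,0.001,0,0.4]]'
python3 -m inch '[[0,0,0.001,0,0.4],[0,0,0.001,0,0.4]]'
python3 -m inch '[[0,0,0.001,0,0.4],[0,0,0.001,0,0.4]]'
```

```text
clock: 5.6
eef_pos: [0.484, -0.0978, 0.0244]
tool_rot: [-0.004, 1.0, 0.0, -0.0]
ft_force: [-0.3, 0.6, -0.6]
grip_width: 0.0511
clock: 5.85
eef_pos: [0.484, -0.0978, 0.0234]
tool_rot: [-0.004, 1.0, 0.0, -0.0]
ft_force: [-0.1, 0.1, -0.2]
grip_width: 0.0513
clock: 6.1
eef_pos: [0.484, -0.0978, 0.0224]
tool_rot: [-0.004, 1.0, 0.0, -0.0]
ft_force: [-0.5, 0.2, 0.4]
grip_width: 0.0512
```

```bash
python3 - <<'E'
from h import *
C=cam("scene");px=np.array([(272,176),(360,187)])/4+[170,150]
for z in (.03,.036,.042,.05): print(z,unproj(px,z,C).round(4).tolist())
im=bot.camera("scene");cv2.imwrite("pics/s4.png",cv2.resize(im[170:220,210:290,::-1],None,fx=9,fy=9,interpolation=cv2.INTER_CUBIC))
E
```

```text
0.03 [[0.4626, -0.1398, 0.03], [0.4611, -0.0761, 0.03]]
0.036 [[0.4675, -0.1379, 0.036], [0.466, -0.0748, 0.036]]
0.042 [[0.4725, -0.1361, 0.042], [0.471, -0.0734, 0.042]]
0.05 [[0.4791, -0.1337, 0.05], [0.4776, -0.0716, 0.05]]
```

View pics/s4.png

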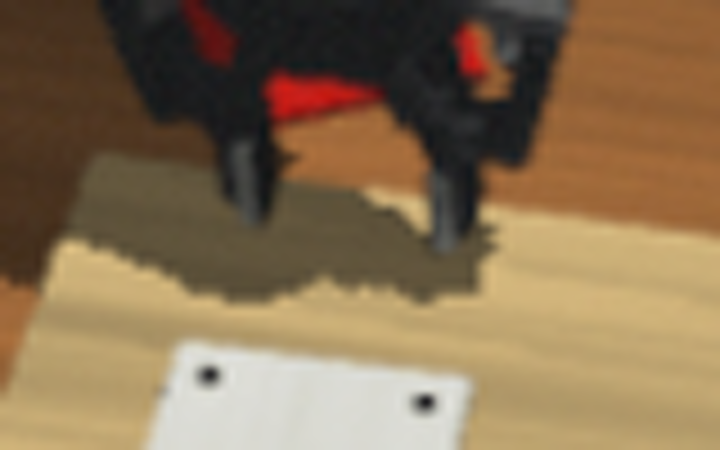

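```bash
python3 - <<'E'
from h import *
o=bot.get_obs();im=bot.camera("wrist").copy();C=cam("wrist",o)
M=R.from_quat(o["tool_rot"]).as_matrix()
big=cv2.resize(im[230:350,150:410],None,fx=3,fy=3,interpolation=cv2.INTER_CUBIC)
for d,col in ((0,(255,0,0)),(.013,(0,255,0)),(.03,(0,0,255))):
  for sy in (-1,1):
    for x in (-.011,.011):
        p=o["eef_pos"]+M@np.array([x,sy*.0257,-d]); q=(proj(p,C)[0]-[150,230])*3
        print(d,sy,x,(q/3+[150,230]).round(1)); cv2.circle(big,tuple(int(v) for v in q),4,col,-1)
cv2.imwrite("pics/w4.png",big[:,:,::-1])
E
```

```text
0 -1 -0.011 [233.6 260. ]
0 -1 0.011 [232. 226.]
0 1 -0.011 [317.7 259.9]
0 1 0.011 [319.1 226. ]
0.013 -1 -0.011 [230.6 269.8]
0.013 -1 0.011 [228.8 233.9]
0.013 1 -0.011 [320.4 269.8]
0.013 1 0.011 [322.  233.9]
0.03 -1 -0.011 [226.2 284.8]
0.03 -1 0.011 [224.  246.1]
0.03 1 -0.011 [324.4 284.8]
0.03 1 0.011 [326.4 246. ]
```

View pics/w4.png

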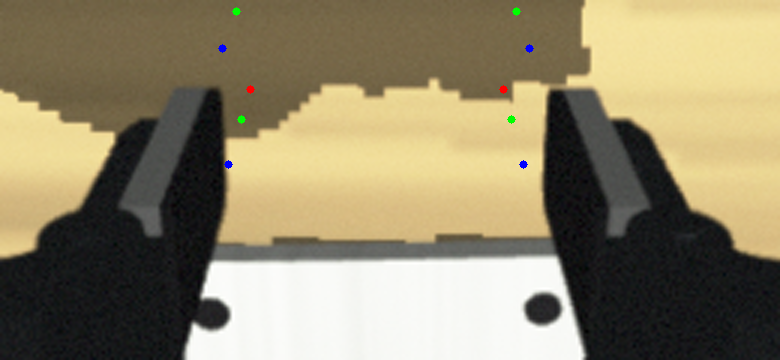

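```bash
python3 -m inch '[[0,0,0.001,0,0.4],[0,0,0.002,0,0.4],[0,0,0.002,0,0.4]]'
python3 -m inch '[[0,0,0.001,0,0.4],[0,0,0.002,0,0.4],[0,0,0.002,0,0.4]]'
python3 - <<'E'
from h import *
o=bot.get_obs();im=bot.camera("wrist");C=cam("wrist",o)
print(proj(rect(.5578,.0055,.006,.22,.4,.036),C).round(0).tolist(), proj(rect(.5777,-.099,.027,.11,.09,.042),C).round(0).tolist())
cv2.imwrite("pics/w5.png",im[:,:,::-1])
E
```

```text
clock: 6.58
eef_pos: [0.484, -0.0978, 0.0204]
tool_rot: [-0.004, 1.0, 0.0, -0.0]
ft_force: [-0.1, -0.2, -0.1]
grip_width: 0.0511
clock: 6.95
eef_pos: [0.484, -0.0978, 0.0184]
tool_rot: [-0.004, 1.0, 0.0, -0.0]
ft_force: [0.3, 0.3, -0.3]
grip_width: 0.0516
[[620.0, 440.0], [149.0, 472.0], [92.0, 193.0], [716.0, 199.0]] [[339.0, 451.0], [210.0, 453.0], [192.0, 323.0], [349.0, 320.0]]
```

View pics/w5.png

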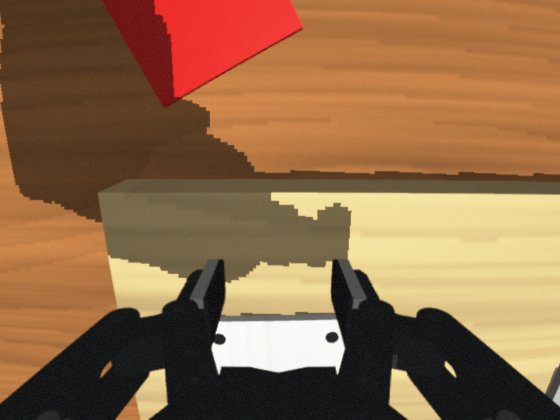

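```bash
python3 -m inch '[[0,0,0.002,0,0.4],[0,0,0.004,0,0.4]]'
python3 -m inch '[[0,0,0.002,0,0.4],[0,0,0.003,0,0.4]]'
python3 -m inch '[[0,0,0.002,0,0.4],[0,0,0.003,0,0.4]]'
```

```text
clock: 7.25
eef_pos: [0.4841, -0.0978, 0.0144]
tool_rot: [-0.004, 1.0, 0.0, -0.0]
ft_force: [0.1, -0.6, -0.0]
grip_width: 0.0513
clock: 7.5
eef_pos: [0.4839, -0.0978, 0.0113]
tool_rot: [-0.004, 1.0, 0.0, -0.0]
ft_force: [0.4, -0.5, -0.3]
grip_width: 0.0511
clock: 7.75
eef_pos: [0.484, -0.0978, 0.0084]
tool_rot: [-0.004, 1.0, 0.0, -0.0]
ft_force: [-0.5, 0.0, 0.2]
grip_width: 0.0513
```

```bash
python3 - <<'E'
from h import *
im=bot.camera("scene");cv2.imwrite("pics/s6.png",cv2.resize(im[170:220,210:290,::-1],None,fx=9,fy=9,interpolation=cv2.INTER_CUBIC))
C=cam("scene")
for z in (.036,.042,.05): print(unproj((np.array([(255,240),(445,270)]))/9+[210,170],z,C))
E
```

```text
[[ 0.47693229 -0.1345118   0.036     ]
 [ 0.47790775 -0.07368097  0.036     ]]
[[ 0.4818231  -0.13271311  0.042     ]
 [ 0.48279162 -0.07231487  0.042     ]]
[[ 0.48834418 -0.13031485  0.05      ]
 [ 0.48930345 -0.07049341  0.05      ]]
```

View pics/s6.png

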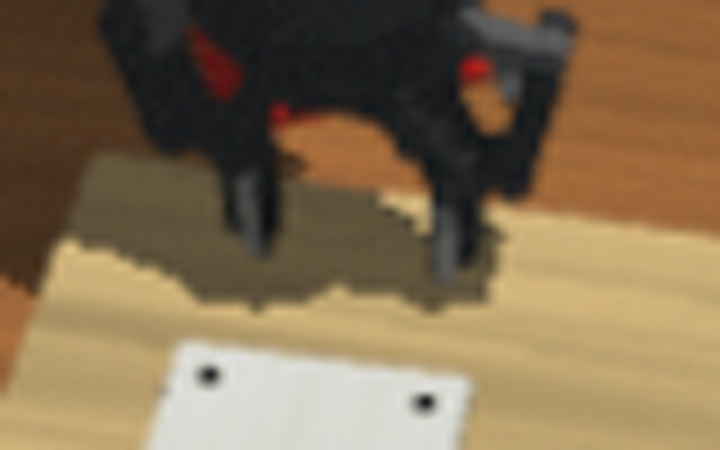

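```bash
python3 -m inch '[[0,0,0.002,0,0.4],[0,0,0.004,0,0.4],[0,0,0.004,0,0.4]]'
python3 -m inch '[[0,0,0.002,0,0.4],[0,0,0.002,0,0.4]]'
python3 -m inch '[[0,0,0.002,0,0.4],[0,0,0.002,0,0.4]]'
python3 -m inch '[[0,0,0.002,0,0.4],[0,0,0.002,0,0.4]]'
```

```text
clock: 8.18
eef_pos: [0.4839, -0.0978, 0.0043]
tool_rot: [-0.005, 1.0, 0.0, -0.0]
ft_force: [0.2, -0.3, -0.3]
grip_width: 0.0512
clock: 8.43
eef_pos: [0.4839, -0.0978, 0.0023]
tool_rot: [-0.004, 1.0, 0.0, -0.0]
ft_force: [-0.6, -0.5, -0.5]
grip_width: 0.0513
clock: 8.68
eef_pos: [0.4839, -0.0978, 0.0003]
tool_rot: [-0.004, 1.0, 0.0, -0.0]
ft_force: [-0.2, 0.9, 0.8]
grip_width: 0.0512
clock: 8.93
eef_pos: [0.4839, -0.0978, -0.0017]
tool_rot: [-0.004, 1.0, 0.0, -0.0]
ft_force: [-0.3, -0.5, -0.3]
grip_width: 0.0512
```

```bash
python3 -m inch '[[0,0,0.002,0,0.4],[0,0,0.002,0,0.4]]'
python3 -m inch '[[0,0,0.002,0,0.4],[0,0,0.002,0,0.4]]'
python3 - <<'E'
from h import *
im=bot.camera("scene");cv2.imwrite("pics/s7.png",cv2.resize(im[170:220,210:290,::-1],None,fx=9,fy=9,interpolation=cv2.INTER_CUBIC))
o=bot.get_obs();im=bot.camera("wrist");cv2.imwrite("pics/w7.png",im[:,:,::-1]);print(o["joint_pos"],o["tau"])
E
```

```text
clock: 9.18
eef_pos: [0.4839, -0.0978, -0.0037]
tool_rot: [-0.005, 1.0, 0.0, -0.0]
ft_force: [1.2, -0.3, -0.1]
grip_width: 0.0516
clock: 9.43
eef_pos: [0.4843, -0.0979, -0.005]
tool_rot: [-0.004, 1.0, -0.0, 0.0]
ft_force: [-1.5, -0.6, 4.8]
grip_width: 0.0513
[-1.99381522e-01  4.10841674e-01 -3.19879856e-01  8.39491332e-01
  2.68333582e-05 -2.08329224e-01] [ 1.66421919e-02 -3.74600816e+01  1.90341586e+01 -5.46451528e-01
 -4.00248275e-03  3.74891795e-03]
```

View pics/s7.png

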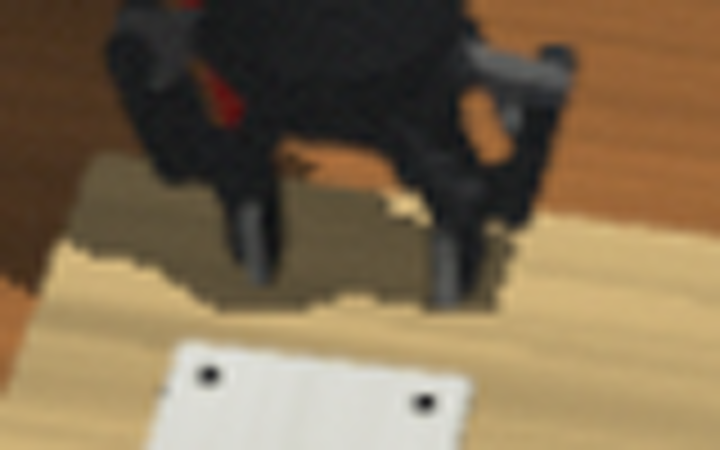

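View pics/w7.png

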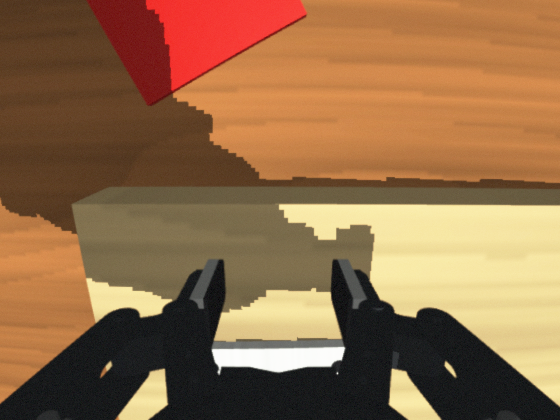

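Contact at 4.8 N: the tips are on the riser at reported z ≈ −0.005, about 41 mm beyond where the reported TCP would put them. I'll raise 2 mm and push part of the way.

```bash
python3 -m inch '[[0,0,-0.0025,0,0.4],[-0.01,0,-0.0025,0,0.4],[-0.02,0,-0.0025,0,0.4],[-0.03,0,-0.0025,0,0.4],[-0.04,0,-0.0025,0,0.4],[-0.05,0,-0.0025,0,0.4],[-0.058,0,-0.0025,0,0.4],[-0.065,0,-0.0025,0,0.4],[-0.07,0,-0.0025,0,0.4],[-0.07,0,-0.0025,0,0.4]]'
cat >> h.py <<'E'
def plate(name,im):
    C=cam(name);hsv=cv2.cvtColor(im,cv2.COLOR_RGB2HSV)
    M=((hsv[...,1]<40)&(hsv[...,2]>170)).astype(np.uint8)
    P=proj([[.6,-.1,.042]],C)[0].astype(int)
    k,l,s,c=cv2.connectedComponentsWithStats(M)
    i0=min(range(1,k),key=lambda i:np.hypot(*(c[i]-P))+ (1e3 if s[i,4]<300 else 0))
    return fitrect(l==i0,.042,.11,.09,C,[.6,-.1,0]),s[i0]
E
python3 - <<'E'
from h import *
want([.5,-.1,0])
for n in ("scene","top"):
    im=bot.camera(n);p,s=plate(n,im);print(n,p,s,rel([.5578,.0054,.0065],p[0]))
    if n=="scene": cv2.imwrite("pics/s8.png",cv2.resize(im[160:290,190:370,::-1],None,fx=4.4,fy=4.4,interpolation=cv2.INTER_CUBIC))
    else: cv2.imwrite("pics/t8.png",cv2.resize(im[105:225,200:380,::-1],None,fx=4.4,fy=4.4,interpolation=cv2.INTER_CUBIC))
E
```

```text
clock: 10.78
eef_pos: [0.5547, -0.0972, -0.0029]
tool_rot: [-0.005, 1.0, -0.0, 0.0]
ft_force: [0.3, -0.1, 0.6]
grip_width: 0.0512
t 10.775 tcp [ 0.5547 -0.0972 -0.0029] F [ 0.33 -0.14  0.57] w 0.0512 yaw -3.1325 shift [ 0.0547 -0.0023 -0.003 ] turn None
scene (array([ 0.62206678, -0.09998606,  0.00992452]), np.float64(0.0027942108855326378)) [ 215  223   44   37 1203] (np.float64(0.008580099757768758), np.float64(-0.10561321794977413), np.float64(0.0034245213755319656))
top (array([ 0.61954982, -0.10302441,  0.02741181]), np.float64(0.00799799662300861)) [303 128   9  34 230] (np.float64(0.006031737135523074), np.float64(-0.1076734259624077), np.float64(0.0209118080136626))
```

View pics/s8.png

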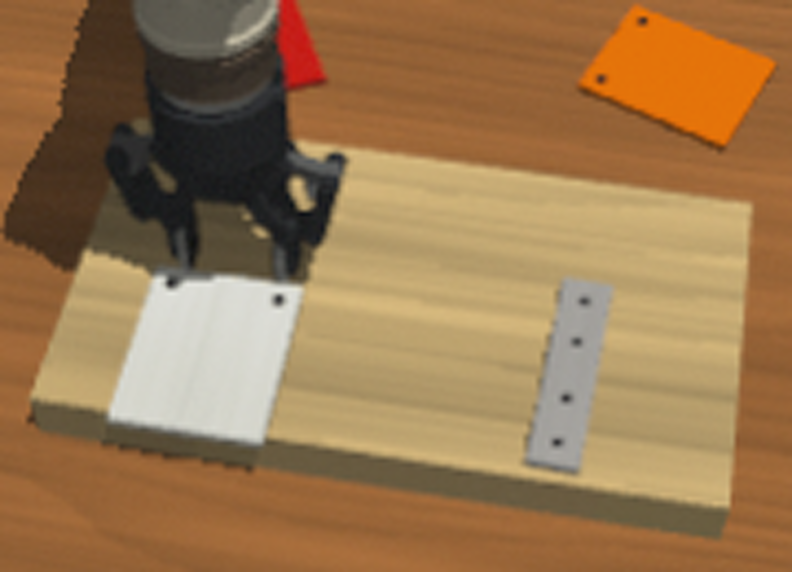

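View pics/t8.png

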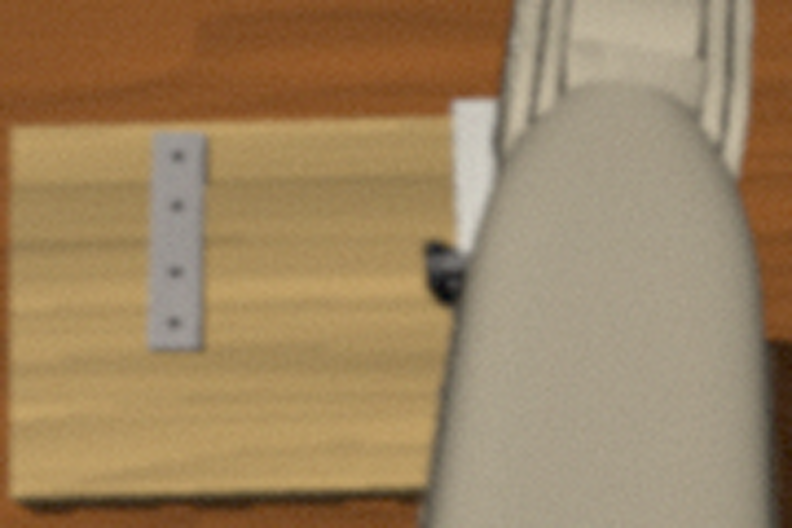

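The plate's front end now overhangs a little: scene crop front corners at (107,420) and (263,443), rear against the fingers. I'll compute the overhang from the corners.

```bash
python3 - <<'E'
from h import *
D=cam("scene");C=cam("top");r=[.5578,.0054,.0065]
def loc(P):
    c,s=np.cos(r[2]),np.sin(r[2]);d=P[:,:2]-r[:2];return np.c_[d@[c,s]-.11,d@[-s,c]]*1000
print(loc(unproj((np.array([(107,420),(263,443),(303,286),(152,272)])+.5)/4.4-.5+[190,160],.042,D)))
print(loc(unproj((np.array([(452,100)])+.5)/4.4-.5+[200,105],.042,C)))
print("edge scene",loc(unproj((np.array([(33,400),(729,510),])+.5)/4.4-.5+[190,160],.036,D)),"top",loc(unproj((np.array([(12,127),(450,117)])+.5)/4.4-.5+[200,105],.036,C)))
E
```

```text
[[   9.42207552 -150.51744383]
 [   7.97593469  -60.33334983]
 [-102.56449774  -61.71013667]
 [ -96.41725992 -153.35313891]]
[[  8.14810674 -59.5092233 ]]
edge scene [[   0.82757035 -198.23456135]
 [   1.09552886  199.48131028]] top [[ -0.21150962 200.08456831]
 [ -0.33173577 -58.33188889]]
```

Overhang is about 8 mm and square; push 22 mm more.

```bash
python3 -m inch '[[-0.006,0,0,0,0.4],[-0.012,0,0,0,0.4],[-0.017,0,0,0,0.4],[-0.02,0,0,0,0.4],[-0.022,0,0,0,0.4],[-0.022,0,0,0,0.4]]'
python3 - <<'E'
from h import *
want([.5,-.1,0])
for n in ("scene","top"):
    im=bot.camera(n);p,s=plate(n,im);print(n,p,s,rel([.5578,.0054,.0065],p[0]))
    if n=="scene": cv2.imwrite("pics/s9.png",cv2.resize(im[160:290,190:370,::-1],None,fx=4.4,fy=4.4,interpolation=cv2.INTER_CUBIC))
    else: cv2.imwrite("pics/t9.png",cv2.resize(im[105:225,200:380,::-1],None,fx=4.4,fy=4.4,interpolation=cv2.INTER_CUBIC))
E
```

```text
clock: 11.62
eef_pos: [0.5764, -0.097, -0.003]
tool_rot: [-0.004, 1.0, -0.0, 0.0]
ft_force: [0.2, -0.5, 0.8]
grip_width: 0.0511
t 11.625 tcp [ 0.5764 -0.097  -0.003 ] F [ 0.16 -0.48  0.79] w 0.0511 yaw -3.1326 shift [ 0.0764 -0.0023 -0.003 ] turn None
scene (array([ 0.64316206, -0.09977894,  0.00474197]), np.float64(0.0029082915018234182)) [ 212  229   45   39 1247] (np.float64(0.029676513983324312), np.float64(-0.10582825510220398), np.float64(-0.0017580270352355598))
top (array([ 0.64065549, -0.10235219,  0.02318379]), np.float64(0.007570731150140401)) [303 120   9  33 201] (np.float64(0.027145700482747268), np.float64(-0.1073709068165223), np.float64(0.016683789139484033))
```

View pics/s9.png

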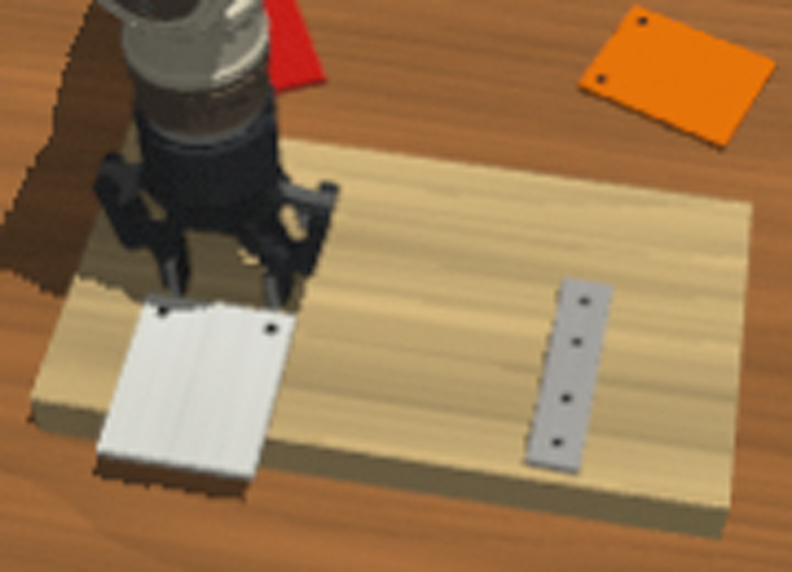

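View pics/t9.png

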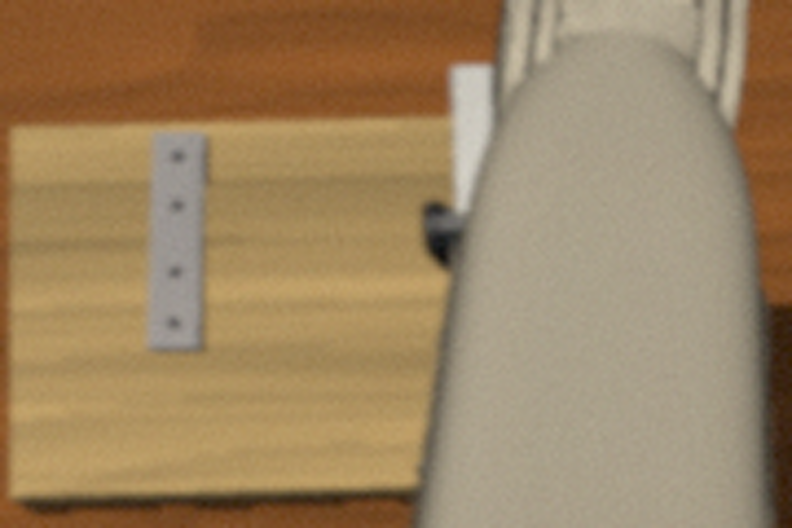

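The front corners are now at (97,454) and (252,478) in the scene crop, and the top-view corner is at (449,65).

```bash
python3 - <<'E'
from h import *
D=cam("scene");C=cam("top");r=[.5578,.0054,.0065]
def loc(P):
    c,s=np.cos(r[2]),np.sin(r[2]);d=P[:,:2]-r[:2];return np.c_[d@[c,s]-.11,d@[-s,c]]*1000
print(loc(unproj((np.array([(97,453),(252,476),(295,315)])+.5)/4.4-.5+[190,160],.042,D)))
print(loc(unproj((np.array([(449,65)])+.5)/4.4-.5+[200,105],.042,C)))
want([.611,-.099,0.06],np.pi+.008)
E
```

```text
[[  31.32964308 -149.94359759]
 [  29.73477344  -61.48144192]
 [ -80.96561612  -61.7895869 ]]
[[ 29.67869681 -58.46512468]]
t 11.725 tcp [ 0.5763 -0.097  -0.0029] F [ 0.06 -0.03  0.29] w 0.0515 yaw -3.1326 shift [-0.0347 -0.0023 -0.0629] turn 0.0005
```

Overhang ≈ 30 mm from both cameras, and square. Now back off, rise, move over the plate and come down.

```bash
python3 -m inch '[[0.004,0,0,0,0.4],[0.005,0,-0.01,0,0.4],[0.005,0,-0.025,0,0.4],[-0.015,-0.002,-0.027,0,0.4],[-0.035,-0.003,-0.027,0,0.4],[-0.044,-0.003,-0.025,0,0.4],[-0.044,-0.003,-0.016,0,0.4],[-0.044,-0.003,-0.011,0,0.4],[-0.044,-0.003,-0.008,0,0.4],[-0.044,-0.003,-0.008,0,0.4]]'
python3 - <<'E'
from h import *
im=bot.camera("scene");cv2.imwrite("pics/s10.png",cv2.resize(im[160:290,190:370,::-1],None,fx=4.4,fy=4.4,interpolation=cv2.INTER_CUBIC))
E
```

```text
clock: 12.98
eef_pos: [0.6194, -0.0995, 0.0046]
tool_rot: [-0.004, 1.0, 0.0, -0.001]
ft_force: [0.1, 0.7, 0.0]
grip_width: 0.0511
```

View pics/s10.png

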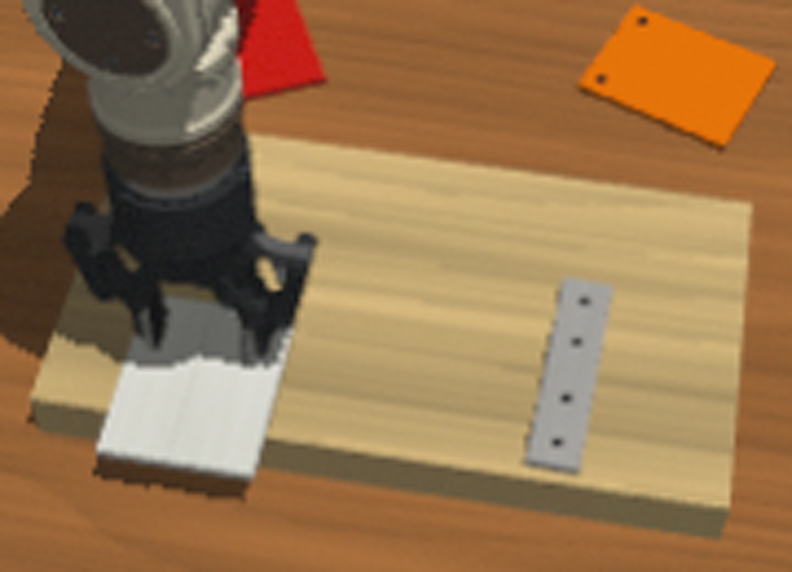

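The fingers hover over the plate, and its front corners are unchanged at (97,454) and (252,478). Press down in steps.

```bash
python3 -m inch '[[0,0,0.002,0,0.4],[0,0,0.004,0,0.4],[0,0,0.004,0,0.4]]'
python3 -m inch '[[0,0,0.001,0,0.4],[0,0,0.001,0,0.4]]'
python3 -m inch '[[0,0,0.001,0,0.4],[0,0,0.001,0,0.4]]'
```

```text
clock: 13.4
eef_pos: [0.6202, -0.0996, 0.0011]
tool_rot: [-0.004, 1.0, -0.0, 0.0]
ft_force: [-0.0, 0.7, -0.0]
grip_width: 0.0515
clock: 13.65
eef_pos: [0.6202, -0.0996, 0.0011]
tool_rot: [-0.004, 1.0, -0.0, 0.0]
ft_force: [-2.5, -0.3, 5.0]
grip_width: 0.0511
clock: 13.9
eef_pos: [0.6203, -0.0996, 0.001]
tool_rot: [-0.004, 1.0, -0.0, 0.001]
ft_force: [-3.4, 1.0, 10.0]
grip_width: 0.0514
```

```bash
python3 -m inch '[[0.0005,0,0.001,0,0.4],[0.0005,0,0.001,0,0.4],[0.0005,0,0.001,0,0.4]]'
python3 - <<'E'
from h import *
im=bot.camera("scene");cv2.imwrite("pics/s11.png",cv2.resize(im[160:290,190:370,::-1],None,fx=4.4,fy=4.4,interpolation=cv2.INTER_CUBIC))
im=bot.camera("top");cv2.imwrite("pics/t11.png",cv2.resize(im[105:225,200:380,::-1],None,fx=4.4,fy=4.4,interpolation=cv2.INTER_CUBIC))
want([0,0,0])
E
```

```text
clock: 14.28
eef_pos: [0.6203, -0.0996, 0.001]
tool_rot: [-0.004, 1.0, -0.0, 0.001]
ft_force: [-5.8, 0.8, 13.5]
grip_width: 0.0516
t 14.375 tcp [ 0.6203 -0.0996  0.001 ] F [-4.74  0.45 13.53] w 0.0513 yaw -3.1326 shift [ 6.194e-01  1.052e-01 -6.000e-04] turn None
```

View pics/s11.png

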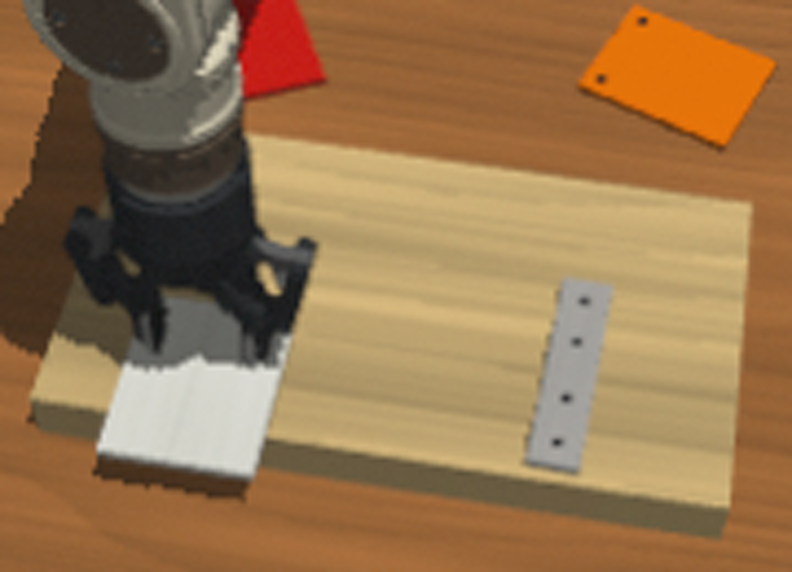

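View pics/t11.png

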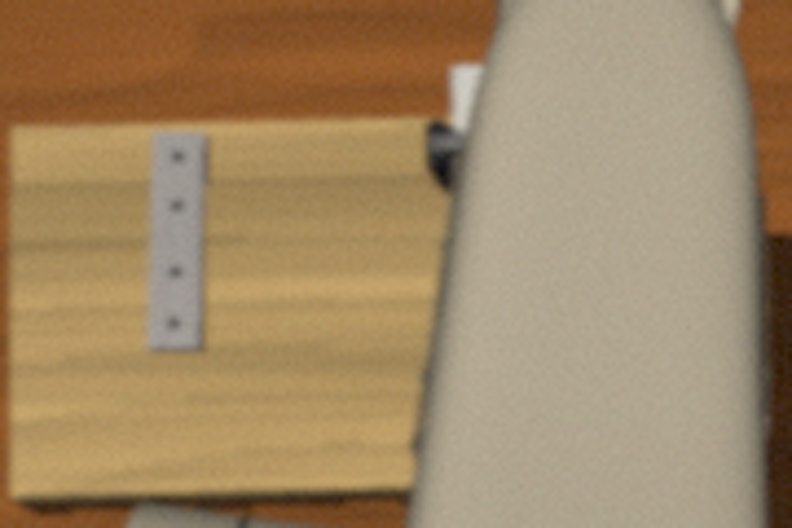

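The plate is unmoved and pressed with 13.5 N. I'll trim the sideways load a little.

```bash
python3 -m inch '[[0.0005,0,0,0,0.4],[0.001,0,0,0,0.4],[0.001,0,0,0,0.4]]'
```

```text
clock: 14.75
eef_pos: [0.6204, -0.0996, 0.001]
tool_rot: [-0.005, 1.0, -0.0, 0.002]
ft_force: [-2.2, 1.4, 11.9]
grip_width: 0.0513
```

```bash
python3 -m inch '[[0,0,0,0,0.4],[0,0,0,0,0.4],[0,0,0,0,0.4],[0,0,0,0,0.4],[0,0,0,0,0.4],[0,0,0,0,0.4],[0,0,0,0,0.4],[0,0,0,0,0.4]]'
python3 - <<'E'
from h import *
im=bot.camera("scene");cv2.imwrite("pics/s12.png",cv2.resize(im[160:290,190:370,::-1],None,fx=4.4,fy=4.4,interpolation=cv2.INTER_CUBIC))
im2=bot.camera("top");cv2.imwrite("pics/t12.png",im2[:,:,::-1]);want([0,0,0])
a=cv2.imread("pics/s11.png").astype(int)-cv2.imread("pics/s12.png");print(np.abs(a[430:500,80:270]).mean(),np.abs(a[0:100,600:]).mean())
E
```

```text
clock: 15.75
eef_pos: [0.6204, -0.0996, 0.001]
tool_rot: [-0.005, 1.0, -0.0, 0.002]
ft_force: [-1.6, 1.1, 10.5]
grip_width: 0.0516
t 15.85 tcp [ 0.6204 -0.0996  0.001 ] F [-2.72  0.61 11.52] w 0.0512 yaw -3.1325 shift [ 0.6195  0.1052 -0.0018] turn None
0.7781203007518797 0.5649652777777778
```

View pics/t12.png

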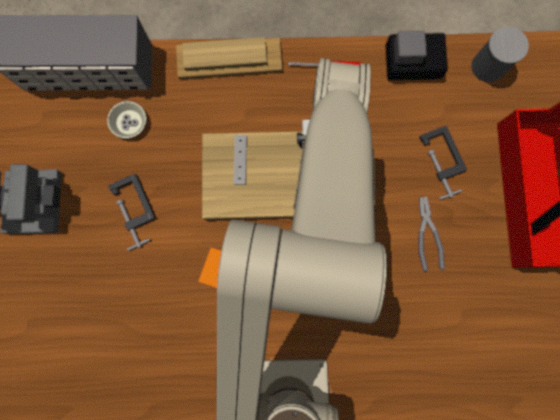

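View pics/s12.png

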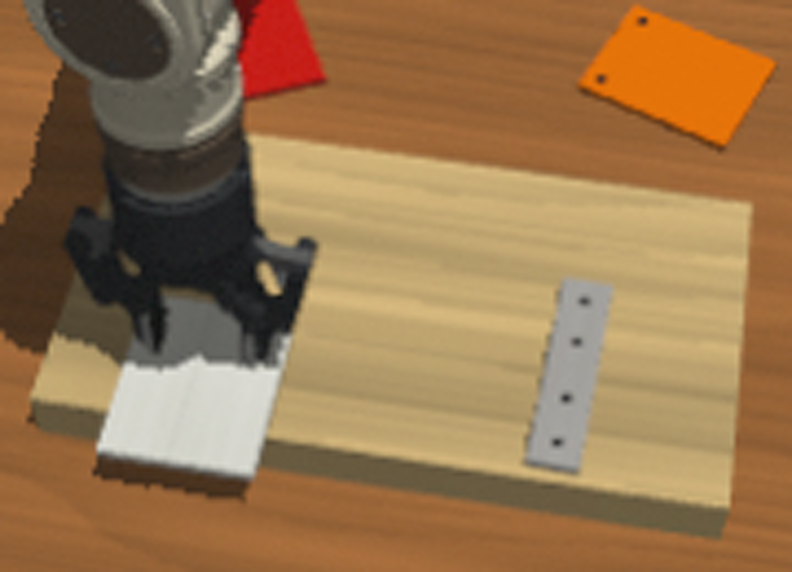

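The plate is steady with the same corners, the bystanders are untouched, and the press holds at about 11 N. I'll hand it in.

```bash
python3 -c "
from workcell import bot
print(bot.job_done())"
```

```text
the job is handed in; nothing more can be done
None
```

I pushed the aluminium plate along the riser with the two fingertips, then lifted clear, came down on its top over the riser, and handed in at about 16 s while still pressing. No verdict was reported.

**Last checks**
- **Overhang:** about 30 mm by the scene and top cameras (29.7–31.3 mm at the front corners), measured just before pressing. The front corners had not moved in the last pictures.
- **Squareness:** within about 0.02 rad of the far edge.
- **Press force:** steady at about 11 N down, with about 2–3 N sideways. That is the wrist reading; the plate-on-riser force was not measured separately.
- **Other things:** the bar, clamps, pliers and dish appear in the same places in the final top picture.

**What disagreed**
- **Tip height:** the fingertips touched the riser with the reported TCP about 41 mm below its top, well beyond the stated 13 mm swing. I set all heights by touch instead.
- **Automatic plate outline fit:** in the top view it was unreliable because the arm hid most of the plate, so I read the corners by eye.

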